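Clip the colour markers onto the specimen plates

TASK

Pull the instrument drawer open, take out every sprung clip you find in it and clip each one level onto the upright front edge of the specimen plate with the band of its own colour: over the band, pushed fully home until the plate meets the clip's throat, and let go. Then push the drawer fully shut, and leave the glassware and the other things on the bench where they are.

Things in the scene. Friction and masses are not known exactly. Their poses are not given: they have to be found in the camera images.
- red_clip: red sprung clip (may be absent). The 3 clips are alike: 102 mm long, 28 mm thick, about 60 g, lying flat, hinge axis z upright. Origin: centre of the throat stop at mid-thickness (14 mm over what it lies on); x points out of the mouth. Jaws reach 34 mm ahead of it; two tails run 68 mm behind it, 60 mm wide at rest.
- yellow_clip: yellow sprung clip (may be absent). As the red one. Squeeze its tails along y, best 54 mm behind the origin (13 N each): they meet a hard stop 24 mm apart over their flats, then parallel; the mouth stands open about 30 mm at the tips, 13 mm at the throat. Let go, it springs shut and presses about 6 to 8 N on a plate.
- blue_clip: blue sprung clip (may be absent). As the red and yellow ones. Fully home means that the plate's edge touches the throat stop, at the clip's origin.
- red_band (a point): centre of the red band on the upright front edge of a specimen plate, 75 mm above the table. The 3 plates are alike: aluminium, 6 mm thick, 100 mm long, top 30 mm above this point, fixed in a dark foot 60 mm wide, 18 mm high, that begins 15 mm behind the edge, with a patch of the band's colour on top. The band is 28 mm high, 35 mm long. x: level into the plate (as the clip's x when on), z up.
- yellow_band (a point): centre of the yellow band on the upright front edge of a specimen plate, 95 mm above the table. Otherwise as the red one.
- blue_band (a point): centre of the blue band on the upright front edge of a specimen plate, 115 mm above the table. Otherwise as the red one.
- unit: low grey drawer unit, fixed, 280 x 420 mm, 80 mm high, origin on the table under its centre; its front faces its -x. Its drawer holds the clips, tails to the front. The drawer's floor is 22 mm above the table, its side walls 36 mm above that, its front's top 68 mm above the table; 378 mm wide inside
- unit_drawer0_handle (a point): middle of the drawer's bar handle: a level steel bar 11 mm thick and 120 mm long along the unit's y, 35 mm in front of the drawer's face (29 mm free behind it), 44 mm above the table; it moves with the drawer. Axes as the unit's
- unit_drawer0 (a joint): how far the drawer is pulled out (m): 0 shut, 0.198 at its stop, slides with 1 N of friction; towards -x of the unit. At 0.16 or more the clips lie clear of the cabinet's top
- petri_dish: petri dish, 90 mm wide, 18 mm high; a bystander, origin at its underside; leave it where it is
- specimen_jar: clear jar, 52 mm wide, 70 mm high; a bystander, origin at its underside; leave it where it is
- reagent_bottle: amber bottle, 66 mm wide, 140 mm high; a bystander, origin at its underside; leave it where it is
- beaker: glass beaker, 70 mm wide, 90 mm high; a bystander, origin at its underside; leave it where it is
- spatula: spatula lying flat on the table; a bystander, origin at its underside near the handle's middle; leave it where it is
- sample_box: blue open box, 80 x 110 x 40 mm, on the drawer unit; a bystander, origin at its underside; leave it where it is
- filter_tin: metal tin, 80 mm wide, 45 mm high, on the drawer unit; a bystander, origin at its underside; leave it where it is
Not all that is in view belongs to the job. Leave any orange look-alike of the part that bears red_band alone.

How it is judged (in metres and radians):
On the way, in this order (a step that is already met when the one before it is completed fails the run):
1. the drawer is pulled open (by more than 140 mm) (value of joint unit_drawer0 above 0.14 m), for 0.2 s.
2. every clip is home on the plate of its colour (x of red_clip in the frame of red_band between -0.007 and 0.004 m and y of red_clip in the frame of red_band between -0.008 and 0.008 m and z of red_clip in the frame of red_band between -0.014 and 0.014 m and angle between the x axis of red_clip and the x axis of red_band, either way round below 0.25 rad and angle between the z axis of red_clip and the z axis of red_band, either way round below 0.25 rad and x of yellow_clip in the frame of yellow_band between -0.007 and 0.004 m and y of yellow_clip in the frame of yellow_band between -0.008 and 0.008 m and z of yellow_clip in the frame of yellow_band between -0.014 and 0.014 m and angle between the x axis of yellow_clip and the x axis of yellow_band, either way round below 0.25 rad and angle between the z axis of yellow_clip and the z axis of yellow_band, either way round below 0.25 rad and x of blue_clip in the frame of blue_band between -0.007 and 0.004 m and y of blue_clip in the frame of blue_band between -0.008 and 0.008 m and z of blue_clip in the frame of blue_band between -0.014 and 0.014 m and angle between the x axis of blue_clip and the x axis of blue_band, either way round below 0.25 rad and angle between the z axis of blue_clip and the z axis of blue_band, either way round below 0.25 rad), for 0.3 s.
At the end, for the whole second after the job is handed in: Every clip present grips the plate with the band of its colour: its throat stop within 7 mm of the plate's edge, its middle within 14 mm of the band's in height and 8 mm sideways, level and in line within 0.25 rad, at rest and let go; the drawer is shut to within 8 mm (all of step 2 and linear speed of each of red_clip, yellow_clip, blue_clip below 0.02 m/s and value of joint unit_drawer0 below 0.008 m); the robot touches nothing.
It fails at once if a bystander (glassware, spatula, box or tin) is shifted by more than 30 mm (distance of any of petri_dish, specimen_jar, reagent_bottle, beaker, spatula, sample_box, filter_tin from where it was at the start of the episode above 0.03 m).
Of red_clip, yellow_clip, blue_clip only 2 to 3 are there at a start; the rules pass over those that are not, and their reading is None.
At some moment in a run one of red_clip, yellow_clip, blue_clip may be knocked a few centimetres aside while the robot is not near it.
Once in a run the grip may slacken for a moment while it holds something.
It also fails if it takes over 210 s, if anything falls off the work surface, if the arm or the gripper's body presses on something with over 40 N, if the wrist force passes 120 N, or if a joint passes its speed limit or range.

ROBOT

A 6-joint arm with a two-finger parallel gripper is mounted at the origin on the work surface. World frame = base frame: x ahead of the robot, y to its left, z up, the work surface at z = 0. Lengths are in mm, angles in rad, forces in N, time in s.
With the tool pointing down it reaches from about 350 to 975 mm from the base axis. Payload 7.1 kg.
Tool frame: the origin (TCP) lies midway between the tips of the shut fingers; the grasp point (between the pads) lies 19 mm behind it; z points along the fingers, y is the line along which they close (so a half turn about z gives the same grasp; the last joint's range is limited). The gripper opens to 88 mm and grips with 3 to 60 N. Pads are 20 mm wide; open, the fingers measure 115 mm over their backs; the gripper's body (75 mm by 178 mm) begins 61 mm behind the grasp point.
Start: joints at [-1.274, 0.423, 1.63, -0, 1.089, -0.019], TCP at [194.128, -594.07, 222.675] pointing down, gripper open.
Joint ranges: [-3, 3], [-0.9, 2.11], [0.09, 2.58], [-1.31, 4.45], [0.11, 2.69], [-2.54, 2.54]. Speed limits (rad/s): [2.39, 2.39, 3.01, 3.14, 3.14, 3.14].

INTERFACE

Orientations are given as a rotation vector (axis times angle).
In Python, from workcell import get_obs, get_image, camera_params, close_job gives the robot as it stands.
- The arm moves only by the shell command python3 -m creep 'ROWS' [OPENING]. ROWS is a JSON object of lists of equal length, an entry for each row: "delta_pos": the shift along the tool's x, y, z in m, a list of three; "twist": the turn, a rotation vector about the tool's x, y, z in degrees, a list of three. A call has 1 to 20 rows; each row shifts and turns the commanded pose from where the row before left it, along the tool's axes as they then stand; what a row does not reach is not made up. A row lasts 1/12 s, in which the tool goes at most 41.7 mm and 7.16 degrees, less where a joint would pass 70% of its speed; a pose out of reach is approached as far as the arm can. A call with a gripper value outside its range is refused whole. OPENING is the opening, from 0 (shut) to 1 (fully open), set as the call begins (- or left out, the last holds). The fingers move at their own pace and stop on an object; the grip force is fixed at half the most. Time passes only in rows, so rows that do not move let the fingers close. It gives the time, the measured TCP pose, the force, the opening and the grip force at its end, in the units of the state.
- get_obs(): the state, without advancing time (a new reading comes with each control period).
- get_image(name): name is "scene" or "top"; returns (picture, depth): 480x640x3 uint8, red, green, blue; 480x640 float32, mm along the optical axis (not along the pixel's ray), 0 where there is no reading.
- camera_params(name): a dict with "camera_matrix" (3x3 intrinsics, pixels), "k1" (the pictures are not rectified: a ray, as slopes to the right and down, at radius r is drawn at 1 + k1 r^2 times it, then the intrinsics apply), "extrinsics" (4x4, takes a point from camera to world coordinates). Camera axes: x right, y down, z forward; pixel columns grow to the right and rows downward; lengths in mm; the calibration is good to about 2 mm. A picture is of the moment at which its call begins. camera_params takes no time and is no camera call.
- close_job(): hands the job in; it is judged then, once.
The state is a dict: "t": time; "qpos": joint angles; "qvel": joint speeds; "joint_torque": joint torques, N m; "ee_pos": TCP position; "orientation": TCP orientation; "ft_force": force on the tool from outside, world axes, zero at the start; "moment": the same for the moment, N m; "width": finger opening in mm; "grasp_force": force on a finger pad.
Only numpy, scipy, OpenCV 4.12 (cv2) and the standard library are available. Lean on these libraries where they do the work, as an engineer would, in place of code of your own. Each camera call takes 0.05 s, during which the arm holds its last target. There are 200 camera calls.

## Working session

There is one attempt and no reset: what is moved stays moved. The work goes in short steps, Python scripts to look and compute and a shell command to move; the robot and the scene stay as the last step left them, time stands still between calls to the robot, and variables do not carry over. Pictures are saved under pics/ and viewed, at most 14 in all, crops included, and the job is handed in when it is done.

```bash
ls; mkdir -p pics; cat > h.py <<'E'
import numpy as np,cv2
from workcell import *
def snap(n,f):
    p,d=get_image(n); cv2.imwrite(f'pics/{f}.png',p[:,:,::-1]); np.save(f'pics/{f}.npy',d); return p,d
def ray(n,uv):
    c=camera_params(n);K=np.array(c['camera_matrix']);k=c['k1'];E=np.array(c['extrinsics'])
    uv=np.atleast_2d(np.array(uv,float))
    s=(uv-[K[0,2],K[1,2]])/[K[0,0],K[1,1]]
    x=s.copy()
    for _ in range(20): x=s/(1+k*(x**2).sum(1,keepdims=True))
    return E[:3,3],x@E[:3,:2].T+E[:3,2],E
def onz(n,uv,z):
    o,d,_=ray(n,uv); return o+d*((z-o[2])/d[:,2:3])
def dep(n,uv,D):
    o,d,_=ray(n,uv); uv=np.atleast_2d(uv).astype(int); return o+d*D[uv[:,1],uv[:,0]][:,None]
E
python3 - <<'E'
from h import *
for n in('scene','top'):
    snap(n,n+'0');c=camera_params(n);print(n,c)
print(get_obs())
E
```

```text
pics
scene {'camera_matrix': array([[495.47376319,   0.        , 329.57600578],
       [  0.        , 495.47376319, 234.02169211],
       [  0.        ,   0.        ,   1.        ]]), 'k1': -0.07245948710512795, 'extrinsics': array([[-7.35277772e-01,  5.30283565e-01, -4.22097073e-01,
         1.07318579e+03],
       [ 6.77718900e-01,  5.82574088e-01, -4.48669727e-01,
         6.45844123e+02],
       [ 7.98063505e-03, -6.15960041e-01, -7.87736972e-01,
         1.07575801e+03],
       [ 0.00000000e+00,  0.00000000e+00,  0.00000000e+00,
         1.00000000e+00]])}
top {'camera_matrix': array([[559.55286371,   0.        , 324.68179657],
       [  0.        , 559.55286371, 245.37262085],
       [  0.        ,   0.        ,   1.        ]]), 'k1': -0.024992149203374416, 'extrinsics': array([[-3.07017191e-02, -9.86206492e-01,  1.62647350e-01,
         3.20455771e+02],
       [-9.99526937e-01,  3.05884796e-02, -3.20102394e-03,
         1.12807570e+02],
       [-1.81826457e-03, -1.62668685e-01, -9.86679073e-01,
         1.49251630e+03],
       [ 0.00000000e+00,  0.00000000e+00,  0.00000000e+00,
         1.00000000e+00]])}
{'t': 0.1, 'qpos': array([-1.27402796e+00,  4.23742901e-01,  1.63063077e+00, -7.45797901e-07,
        1.08859858e+00, -1.90487763e-02]), 'qvel': array([ 0.00186361,  0.00040442, -0.0026507 , -0.00043848,  0.0007055 ,
       -0.00057652]), 'joint_torque': array([ 2.46844511e-04, -5.45614779e+01, -2.74324501e+01,  6.45519909e-02,
        1.88148947e-02, -3.54563849e-05]), 'ee_pos': array([ 193.96559243, -593.59870347,  221.9861138 ]), 'orientation': array([-3.10115666e+00, -4.93811019e-01,  3.00847658e-04]), 'ft_force': array([ 0.17169714, -0.41882002,  0.22654925]), 'moment': array([ 0.02778597, -0.00024507,  0.03073318]), 'grasp_force': 0.0, 'width': 87.98217436398373}
```

View pics/top0.png

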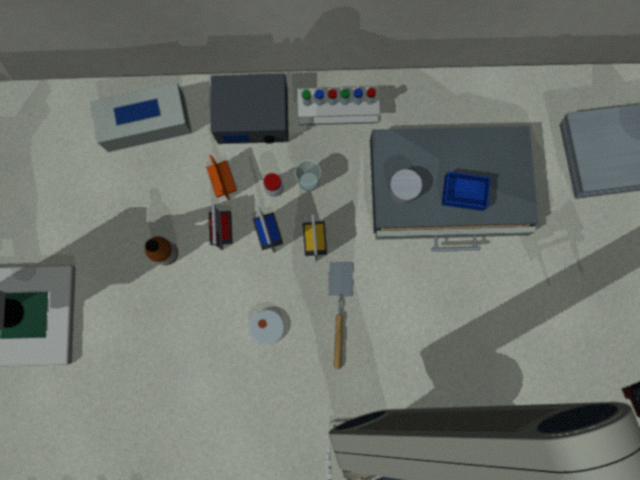

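View pics/scene0.png

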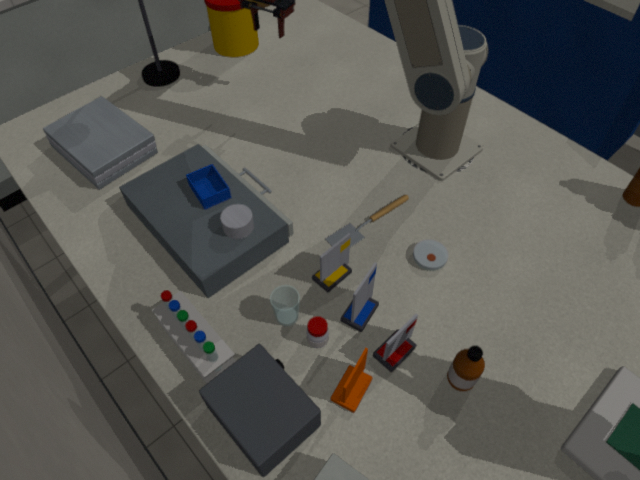

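The top view shows the unit around (455,182) with its handle at (457,244). The plate patches are red (220,228), blue (267,230) and yellow (315,238). The orange look-alike at (221,178) is to be ignored. Clips will only be visible once the drawer is open.

```bash
cat >> h.py <<'E'
def cloud(n,D):
    g=np.stack(np.meshgrid(np.arange(640),np.arange(480)),-1).reshape(-1,2)
    P=dep(n,g,D).reshape(480,640,3); P[D<=0]=np.nan; return P
E
cat > m.py <<'E'
from h import *
C={n:cloud(n,np.load(f'pics/{n}0.npy')) for n in('top','scene')}
# unit top
T=C['top'];m=(abs(T[...,2]-80)<6)&(T[...,1]<0)&(T[...,1]>-500)&(T[...,0]>300)
m=cv2.morphologyEx(m.astype(np.uint8),cv2.MORPH_OPEN,np.ones((5,5)))
k,l,s,_=cv2.connectedComponentsWithStats(m);i=1+s[1:,4].argmax()
P=T[l==i];print('unit',cv2.minAreaRect(P[:,:2].astype(np.float32)),np.median(P[:,2]))
# handle
m=(abs(T[...,2]-47)<8)&(T[...,1]<-100)&(T[...,1]>-500)
v,u=np.nonzero(m[238:255,425:490]);H=T[238:255,425:490][v,u];print('handle',len(H),cv2.minAreaRect(H[:,:2].astype(np.float32)))
# things on the unit / plates
for nm,(u,v),zt in(('red',(220,228),105),('blue',(267,230),145),('yellow',(315,238),125)):
    c=onz('top',[[u,v]],18)[0]
    for n in C:
        P=C[n];r=np.hypot(P[...,0]-c[0],P[...,1]-c[1])<85
        for lab,zz in(('side',(24,zt-6)),('top',(zt-5,zt+6))):
            Q=P[r&(P[...,2]>zz[0])&(P[...,2]<zz[1])]
            if len(Q)<8: print(nm,n,lab,len(Q));continue
            vx,vy,x0,y0=cv2.fitLine(Q[:,:2].astype(np.float32),cv2.DIST_HUBER,0,.01,.01).ravel()
            if vx<0:vx,vy=-vx,-vy
            t=(Q[:,:2]-[x0,y0])@[vx,vy];d=(Q[:,:2]-[x0,y0])@[-vy,vx];ok=abs(d)<8;a,b=np.percentile(t[ok],[1,99])
            print(nm,n,lab,len(Q),'yaw%.1f'%np.degrees(np.arctan2(vy,vx)),'front',np.round([x0+vx*a,y0+vy*a],1),'back',np.round([x0+vx*b,y0+vy*b],1),'len%.0f'%(b-a),'sd%.1f'%d[ok].std(),'zmax%.0f'%np.percentile(Q[:,2],98))
for nm,p in(('tin',(406,184)),('box',(467,190)),('beaker',(308,176)),('petri',(266,326)),('spat',(341,278))): print(nm,T[p[1],p[0]].round())
E
python3 m.py
```

```text
unit ((777.3165283203125, -194.8951873779297), (340.68048095703125, 168.9383544921875), 89.82601165771484) 80.33792067420768
handle 254 ((550.178955078125, -234.42129516601562), (129.9826202392578, 35.74324417114258), 88.36455535888672)
red top side 235 yaw2.0 front [562.2 384.4] back [661.4 387.8] len99 sd1.4 zmax98
red top top 97 yaw2.1 front [563.3 386.5] back [660.9 390.1] len98 sd2.0 zmax110
red scene side 368 yaw2.0 front [562.3 391.6] back [662.1 395. ] len100 sd1.1 zmax98
red scene top 129 yaw2.7 front [563.2 388.4] back [661.3 393. ] len98 sd1.9 zmax108
blue top side 125 yaw15.4 front [551.3 242.3] back [646.5 268.6] len99 sd2.0 zmax135
blue top top 95 yaw16.0 front [552.1 245.3] back [646.  272.1] len98 sd1.8 zmax151
blue scene side 495 yaw16.0 front [550.8 248.3] back [647.5 276. ] len101 sd1.3 zmax137
blue scene top 124 yaw16.4 front [551.3 245.6] back [647.2 273.9] len100 sd2.0 zmax148
yellow top side 59 yaw1.4 front [524.3 131.6] back [622.9 134. ] len99 sd3.5 zmax116
yellow top top 91 yaw2.7 front [524.8 132.7] back [624.  137.5] len99 sd1.7 zmax129
yellow scene side 643 yaw2.2 front [527.6 137.6] back [626.2 141.4] len99 sd1.3 zmax118
yellow scene top 96 yaw3.0 front [527.2 134.8] back [624.9 139.9] len98 sd2.2 zmax126
tin [ 697. -102.  123.]
box [ 686. -265.   85.]
beaker [761. 148.   3.]
petri [355. 268.  18.]
spat [477.  67.   1.]
```

```bash
python3 - <<'E'
import cv2,numpy as np
a=cv2.resize(cv2.imread('pics/top0.png')[145:265,195:335],None,fx=4,fy=4,interpolation=cv2.INTER_CUBIC)
b=cv2.resize(cv2.imread('pics/scene0.png')[230:420,290:430],None,fx=2.5,fy=2.5,interpolation=cv2.INTER_CUBIC)
cv2.imwrite('pics/cropA.png',cv2.convertScaleAbs(a,alpha=1.4))
E
```

```text
(no output)
```

View pics/cropA.png

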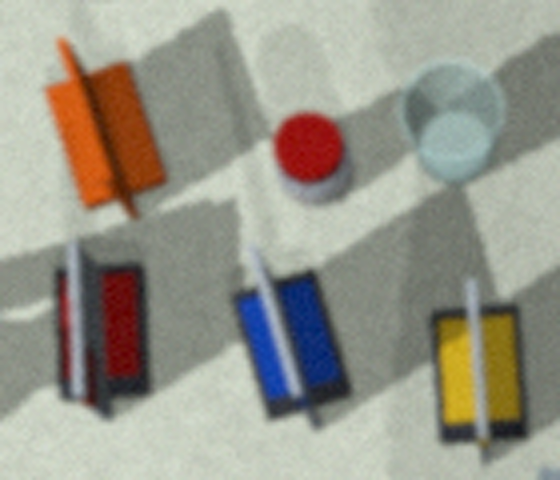

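```bash
cat > m2.py <<'E'
from h import *
C={n:cloud(n,np.load(f'pics/{n}0.npy')) for n in('top','scene')}
pic={n:cv2.imread(f'pics/{n}0.png') for n in C}
for n in C:
    P=C[n];z=P[...,2]
    U=(P[...,0]>450)&(P[...,0]<950)&(P[...,1]<60)&(P[...,1]>-460)&(z>70)&(z<170)
    k,l,s,_=cv2.connectedComponentsWithStats(U.astype(np.uint8));i=1+s[1:,4].argmax();Q=P[l==i]
    Q=Q[(abs(Q[:,2]-80)<9)]
    print(n,'unit',cv2.minAreaRect(Q[:,:2].astype(np.float32)))
    for x in range(590,860,40):
        q=Q[abs(Q[:,0]-x)<10]; 
        if len(q): print(x,np.percentile(q[:,1],[.5,99.5]).round(1),end=' ')
    for y in range(-360,0,60):
        q=Q[abs(Q[:,1]-y)<10]
        if len(q): print('y',y,np.percentile(q[:,0],[.5,99.5]).round(1),end=' ')
    print()
    m=(abs(z-47)<9)&(P[...,0]>480)&(P[...,0]<560)&(P[...,1]<-130)&(P[...,1]>-340);H=P[m]
    for y in range(-300,-160,12):
        q=H[abs(H[:,1]-y)<6]
        if len(q): print('h',y,len(q),q[:,0].min().round(),np.median(q[:,0]).round(1),q[:,0].max().round(),end=' ')
    print()
    hsv=cv2.cvtColor(pic[n],cv2.COLOR_BGR2HSV);h,S,V=cv2.split(hsv)
    for c,mm,b in(('red',((h<6)|(h>174)),(562,388)),('blue',(h>105)&(h<130),(551,245)),('yellow',(h>20)&(h<35),(526,134))):
        q=P[mm&(S>130)&(V>40)&(z>28)&(np.hypot(P[...,0]-b[0]-40,P[...,1]-b[1])<75)]
        print(c,len(q),q.mean(0).round(1) if len(q) else '',q.min(0).round() if len(q) else '',q.max(0).round() if len(q) else '')
E
python3 m2.py
```

```text
top unit ((729.1788330078125, -235.1663818359375), (422.24334716796875, 270.271728515625), 89.74640655517578)
590 [-439.5  -27.8] 630 [-440.8  -24.4] 670 [-442.7  -26. ] 710 [-441.3  -25.2] 750 [-442.5  -26. ] 790 [-441.7  -26.6] 830 [-441.5  -25.5] y -360 [595.7 859.6] y -300 [595.3 858.8] y -240 [595.9 860.2] y -180 [595.7 860.6] y -120 [596.2 858.4] y -60 [596.7 860.3] 
h -300 7 537.0 539.0 545.0 h -288 37 534.0 542.4 559.0 h -276 20 534.0 539.1 556.0 h -264 16 534.0 538.3 543.0 h -252 20 535.0 538.1 544.0 h -240 18 535.0 540.1 545.0 h -228 18 536.0 538.7 544.0 h -216 18 536.0 540.0 544.0 h -204 20 534.0 539.0 546.0 h -192 28 534.0 540.5 559.0 h -180 32 534.0 542.8 559.0 h -168 8 536.0 539.7 543.0 
red 2 [577.1 385.3  73.2] [567. 385.  73.] [587. 385.  74.]
blue 2 [608.4 246.8  31.7] [588. 241.  29.] [629. 252.  34.]
yellow 0   
scene unit ((728.8641357421875, -232.29539489746094), (426.87518310546875, 267.69256591796875), 89.91290283203125)
590 [-440.2  -24.2] 630 [-442.5  -22.3] 670 [-442.6  -21.4] 710 [-442.4  -23. ] 750 [-441.4  -23.4] 790 [-439.8  -23.8] 830 [-438.6  -22.6] y -360 [597.  862.3] y -300 [597.6 861.4] y -240 [599.6 861.2] y -180 [599.8 861.6] y -120 [599.7 861.3] y -60 [598.8 860.5] 
h -300 1 546.0 546.5 546.0 h -288 19 537.0 545.4 559.0 h -276 16 539.0 545.3 556.0 h -264 10 536.0 543.4 547.0 h -252 14 538.0 544.9 549.0 h -240 13 538.0 542.8 547.0 h -228 12 537.0 543.7 548.0 h -216 13 537.0 543.7 548.0 h -204 14 539.0 542.9 548.0 h -192 12 538.0 544.8 556.0 h -180 24 537.0 548.1 559.0 h -168 11 540.0 544.2 548.0 
red 23 [580.5 392.3  74.8] [566. 391.  65.] [595. 393.  84.]
blue 27 [568.1 253.5 112.6] [554. 249. 102.] [582. 258. 124.]
yellow 57 [543.3 138.2  94.6] [528. 136.  80.] [562. 140. 107.]
```

Bands confirmed on the −x edges, since the coloured pixels sit at x≈566–595, 554–582 and 528–562 at the expected heights. Unit yaw is ≈0, and the handle bar is at (541.5, −234, 44). First I align the tool, then travel.

```bash
python3 -m creep '{"delta_pos":[[0,0,0],[0,0,0],[0,0,0],[0.028,-0.0275,0],[0.028,-0.0275,0],[0.028,-0.0275,0],[0.028,-0.0275,0],[0.028,-0.0275,0],[0.028,-0.0275,0],[0.028,-0.0275,0],[0.028,-0.0275,0],[0.028,-0.0275,0],[0.028,-0.0275,0],[0.028,-0.0275,0],[0.028,-0.0275,0],[0.028,-0.0275,0],[0,0,0],[0,0,0]],"twist":[[0,0,6],[0,0,6],[0,0,6],[0,0,0],[0,0,0],[0,0,0],[0,0,0],[0,0,0],[0,0,0],[0,0,0],[0,0,0],[0,0,0],[0,0,0],[0,0,0],[0,0,0],[0,0,0],[0,0,0],[0,0,0]]}' 0
```

```text
t: 1.6
ee_pos: [558.4, -234.2, 222.1]
orientation: [-3.141, -0.008, 0.001]
ft_force: [-0.0, -0.1, -0.1]
width: 0.7
grasp_force: 0.0
```

```bash
python3 -m creep '{"delta_pos":[[0.003,0,0.03],[0,0,0.03],[0,0,0.03],[0,0,0.03],[0,0,0.02],[0,0,0.02],[0,0,0.015],[0,0,0.015],[0,0,0],[0,0,0]]}' 0
```

```text
invalid input
```

```bash
python3 -m creep '{"delta_pos":[[0.003,0,0.03],[0,0,0.03],[0,0,0.03],[0,0,0.03],[0,0,0.02],[0,0,0.02],[0,0,0.015],[0,0,0.015],[0,0,0],[0,0,0]],"twist":[[0,0,0],[0,0,0],[0,0,0],[0,0,0],[0,0,0],[0,0,0],[0,0,0],[0,0,0],[0,0,0],[0,0,0]]}' 0
```

```text
t: 2.43
ee_pos: [559.1, -236.6, 32.0]
orientation: [-3.141, -0.0, 0.004]
ft_force: [-0.1, 0.0, 0.8]
width: 0.4
grasp_force: 0.0
```

```bash
python3 -m creep '{"delta_pos":[[-0.003,0,0],[-0.006,0,0],[-0.009,0,0],[-0.012,0,0],[-0.012,0,0],[-0.012,0,0],[-0.012,0,0],[-0.012,0,0],[-0.012,0,0],[-0.012,0,0],[-0.012,0,0],[-0.012,0,0],[-0.012,0,0],[-0.012,0,0],[-0.012,0,0],[-0.01,0,0],[-0.008,0,0],[-0.005,0,0],[-0.003,0,0],[0,0,0]],"twist":[[0,0,0],[0,0,0],[0,0,0],[0,0,0],[0,0,0],[0,0,0],[0,0,0],[0,0,0],[0,0,0],[0,0,0],[0,0,0],[0,0,0],[0,0,0],[0,0,0],[0,0,0],[0,0,0],[0,0,0],[0,0,0],[0,0,0],[0,0,0]]}' 0
```

```text
t: 4.1
ee_pos: [371.8, -236.2, 32.6]
orientation: [-3.141, -0.002, 0.001]
ft_force: [0.1, -0.1, 0.8]
width: 0.3
grasp_force: 0.0
```

```bash
python3 -m creep '{"delta_pos":[[-0.003,0,0],[-0.003,0,0],[0.004,0,0],[0,0,-0.03],[0,0,-0.035],[0,0,-0.035],[0,0,-0.035],[0,0,-0.035],[0,0,-0.035],[-0.02,0.04,-0.02],[0,0.04,0],[0,0.04,0],[0,0.04,0],[0,0.04,0],[0,0,0]],"twist":[[0,0,0],[0,0,0],[0,0,0],[0,0,0],[0,0,0],[0,0,0],[0,0,0],[0,0,0],[0,0,0],[0,0,0],[0,0,0],[0,0,0],[0,0,0],[0,0,0],[0,0,0]]}' 1; python3 - <<'E'
from h import *
snap('top','top1');snap('scene','scene1')
a=cv2.imread('pics/top1.png')[120:360,340:600];b=cv2.imread('pics/scene1.png')[100:340,100:360]
cv2.imwrite('pics/c1.png',cv2.resize(np.hstack([a,b]),None,fx=1.5,fy=1.5))
E
```

```text
t: 5.35
ee_pos: [354.2, -436.4, 254.9]
orientation: [3.138, -0.002, 0.002]
ft_force: [-0.2, 0.7, -0.8]
width: 87.5
grasp_force: 0.0
```

View pics/c1.png

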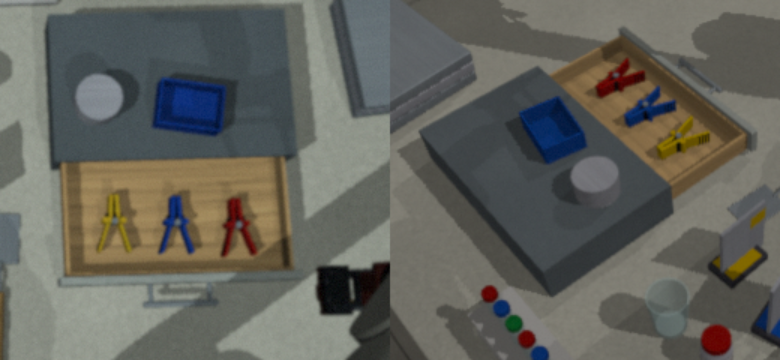

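Three clips lie in the drawer in crop 1. In full top pixels, yellow is at about (416,268), blue (458,270) and red (499,271), all with their tails to the front. I'll measure them now.

```bash
cat > clips.py <<'E'
from h import *
import sys
def clips(f,zlo=42,zhi=60,box=(380,680,-440,-20)):
    out={}
    for n in('top','scene'):
        p=cv2.imread(f'pics/{n}{f}.png');P=cloud(n,np.load(f'pics/{n}{f}.npy'));h,S,V=cv2.split(cv2.cvtColor(p,cv2.COLOR_BGR2HSV))
        for c,mm in(('red',((h<6)|(h>174))),('blue',(h>105)&(h<130)),('yellow',(h>23)&(h<35))):
            x,y,z=P[...,0],P[...,1],P[...,2]
            m=mm&(S>130)&(V>40)&(z>zlo)&(z<zhi)&(x>box[0])&(x<box[1])&(y>box[2])&(y<box[3])
            k,l,s,_=cv2.connectedComponentsWithStats(m.astype(np.uint8))
            if k<2: print(n,c,'none');continue
            Q=P[l==1+s[1:,4].argmax()]
            # axis of symmetry: through midpoints of the y extent per x slice
            d=Q[:,:2]-Q[:,:2].mean(0);w,v=np.linalg.eigh(np.cov(d.T));a=v[:,1]*np.sign(v[0,1])
            for _ in range(4):
                t=d@a;s2=d@[-a[1],a[0]];b=np.arange(t.min()+3,t.max()-2,4)
                mid=[(q,(s2[abs(t-q)<3].max()+s2[abs(t-q)<3].min())/2) for q in b if (abs(t-q)<3).any()]
                k1,k0=np.polyfit(*np.array(mid).T,1);th=np.arctan(k1);a=np.array([a[0]*np.cos(th)-a[1]*np.sin(th),a[0]*np.sin(th)+a[1]*np.cos(th)])
            t=d@a;s2=d@[-a[1],a[0]];e=t<t.min()+12;off=k0
            mn=Q[:,:2].mean(0);g=lambda q:np.round(mn+a*q+np.array([-a[1],a[0]])*off,1)
            print(n,c,len(Q),'yaw%.1f'%np.degrees(np.arctan2(a[1],a[0])),'L%.0f'%np.ptp(t),'tailW%.0f'%np.ptp(s2[e]),'tailend',g(t.min()),'tip',g(t.max()),'grasp',g((t.max()+t.min())/2-37),'z%.0f'%np.median(Q[:,2]))
if __name__=='__main__': clips(sys.argv[1])
E
python3 clips.py 1; python3 - <<'E'
from h import *
P=cloud('top',np.load('pics/top1.npy'))
z=P[...,2]
for lab,x0,x1,y0,y1,a,b in(('box',600,900,-420,-180,112,128),('front',330,460,-380,-60,62,76),('tin',600,900,-170,-40,112,135)):
    Q=P[(P[...,0]>x0)&(P[...,0]<x1)&(P[...,1]>y0)&(P[...,1]<y1)&(z>a)&(z<b)];print(lab,Q.min(0).round(),Q.max(0).round(),np.percentile(Q,[5,95],axis=0).round())
E
```

```text
top red 230 yaw1.1 L96 tailW54 tailend [ 431.2 -341.3] tip [ 527.6 -339.4] grasp [ 442.4 -341. ] z49
top blue 235 yaw-2.0 L95 tailW55 tailend [ 438.3 -232.1] tip [ 533.2 -235.5] grasp [ 448.8 -232.5] z50
top yellow 231 yaw-1.8 L97 tailW57 tailend [ 441.9 -124.8] tip [ 539.2 -127.8] grasp [ 453.5 -125.2] z49
scene red 125 yaw-16.5 L102 tailW7 tailend [ 430.8 -314.7] tip [ 528.3 -343.5] grasp [ 444.  -318.6] z47
scene blue 135 yaw-22.3 L100 tailW12 tailend [ 441.6 -203.4] tip [ 534.2 -241.5] grasp [ 453.7 -208.4] z47
scene yellow 146 yaw-20.8 L102 tailW7 tailend [446.2 -96.3] tip [ 541.4 -132.4] grasp [ 459.2 -101.2] z47
box [ 631. -317.  112.] [ 726. -197.  127.] [[ 635. -313.  113.]
 [ 723. -201.  124.]]
front [ 383. -380.   62.] [405. -60.  76.] [[ 384. -364.   63.]
 [ 399.  -76.   72.]]
tin [ 655. -141.  112.] [736. -61. 133.] [[ 662. -132.  119.]
 [ 728.  -67.  130.]]
```

```bash
python3 -m creep '{"delta_pos":[[0.0099,-0.0311,0],[0.0099,-0.0311,0],[0.0099,-0.0311,0],[0.0099,-0.0311,0],[0.0099,-0.0311,0],[0.0099,-0.0311,0],[0.0099,-0.0311,0],[0.0099,-0.0311,0],[0.0099,-0.0311,0],[0.0099,-0.0311,0],[0,0,0.035],[0,0,0.035],[0,0,0.035],[0,0,0.035],[0,0,0.025],[0,0,0.015],[0,0,0],[0,0,0]],"twist":[[0,0,1.8],[0,0,0],[0,0,0],[0,0,0],[0,0,0],[0,0,0],[0,0,0],[0,0,0],[0,0,0],[0,0,0],[0,0,0],[0,0,0],[0,0,0],[0,0,0],[0,0,0],[0,0,0],[0,0,0],[0,0,0]]}' 1
```

```text
t: 6.95
ee_pos: [460.0, -121.0, 74.4]
orientation: [-3.141, 0.045, 0.004]
ft_force: [0.4, -0.9, 1.1]
width: 88.0
grasp_force: 0.0
```

```bash
python3 - <<'E'
from h import *
for i in range(1): print(get_obs()['ee_pos'],get_obs()['orientation'])
snap('top','top2');snap('scene','scene2')
E
python3 clips.py 2 | grep top
```

```text
[ 460.04010142 -120.99419815   74.43413506] [-3.14053571  0.04509231  0.00378282]
top red 217 yaw0.9 L94 tailW55 tailend [ 431.  -340.5] tip [ 525.4 -339. ] grasp [ 441.2 -340.3] z49
top blue none
top yellow none
```

```bash
python3 -m creep '{"delta_pos":[[-0.0035,0.002,0.01],[-0.003,0.002,0.01],[0,0,0.01],[0,0,0.01],[0,0,0.005],[0,0,0.004],[0,0,0],[0,0,0]],"twist":[[0,0,0],[0,0,0],[0,0,0],[0,0,0],[0,0,0],[0,0,0],[0,0,0],[0,0,0]]}' 1;
python3 -m creep '{"delta_pos":[[0,0,0],[0,0,0],[0,0,0],[0,0,0],[0,0,0],[0,0,0],[0,0,0],[0,0,0],[0,0,0],[0,0,0],[0,0,0],[0,0,0]],"twist":[[0,0,0],[0,0,0],[0,0,0],[0,0,0],[0,0,0],[0,0,0],[0,0,0],[0,0,0],[0,0,0],[0,0,0],[0,0,0],[0,0,0]]}' 0
```

```text
t: 7.72
ee_pos: [454.6, -125.8, 25.6]
orientation: [-3.141, 0.047, 0.0]
ft_force: [-0.2, -0.0, -0.4]
width: 87.9
grasp_force: 0.0
t: 8.72
ee_pos: [454.7, -126.0, 25.8]
orientation: [3.141, -0.047, 0.001]
ft_force: [0.2, -0.4, 5.1]
width: 23.5
grasp_force: 29.8
```

```bash
python3 -m creep '{"delta_pos":[[0,0,-0.005],[0,0,-0.015],[0,0,-0.025],[0,0,-0.03],[0,0,-0.03],[0,0,-0.025],[0,0,-0.01],[0,0,0],[-0.00315,-0.0257,0],[-0.00315,-0.0257,0],[-0.00315,-0.0257,0],[-0.00315,-0.0257,0],[-0.00315,-0.0257,0],[-0.00315,-0.0257,0],[-0.00315,-0.0257,0],[-0.00315,-0.0257,0],[-0.00315,-0.0257,0],[-0.00315,-0.0257,0]],"twist":[[0,0,0],[0,0,0],[0,0,0],[0,0,0],[0,0,0],[0,0,0],[0,0,-2.1],[0,0,-2.1],[0,0,0],[0,0,0],[0,0,0],[0,0,0],[0,0,0],[0,0,0],[0,0,0],[0,0,0],[0,0,0],[0,0,0]]}' 0;python3 -m creep '{"delta_pos":[[0,0,0],[0,0,0],[0,0,0.02],[0,0,0.025],[0,0,0.02],[0,0,0.01],[0,0,0],[0,0,0]],"twist":[[0,0,0],[0,0,0],[0,0,0],[0,0,0],[0,0,0],[0,0,0],[0,0,0],[0,0,0]]}' 0; python3 - <<'E'
from h import *
snap('top','top3');snap('scene','scene3')
a=cv2.imread('pics/top3.png')[160:360,240:380];b=cv2.imread('pics/scene3.png')[160:360,250:450]
cv2.imwrite('pics/c3.png',cv2.resize(np.hstack([a,b]),None,fx=2.3,fy=2.3))
import clips;clips.clips(3,zlo=60,zhi=150,box=(350,560,60,210))
print(get_obs()['ee_pos'],get_obs()['orientation'])
E
```

```text
t: 10.22
ee_pos: [411.2, 130.7, 165.8]
orientation: [-3.141, -0.068, 0.0]
ft_force: [1.0, 0.2, -0.3]
width: 26.4
grasp_force: 0.0
t: 10.88
ee_pos: [411.6, 128.6, 90.5]
orientation: [3.14, 0.067, -0.002]
ft_force: [0.8, 0.1, 0.6]
width: 0.9
grasp_force: 0.0
top red none
top blue none
top yellow noneclips.py:18: RankWarning: Polyfit may be poorly conditioned
  k1,k0=np.polyfit(*np.array(mid).T,1);th=np.arctan(k1);a=np.array([a[0]*np.cos(th)-a[1]*np.sin(th),a[0]*np.sin(th)+a[1]*np.cos(th)])
clips.py:18: RankWarning: Polyfit may be poorly conditioned
  k1,k0=np.polyfit(*np.array(mid).T,1);th=np.arctan(k1);a=np.array([a[0]*np.cos(th)-a[1]*np.sin(th),a[0]*np.sin(th)+a[1]*np.cos(th)])
Traceback (most recent call last):
  File "clips.py", line 18, in clips
    k1,k0=np.polyfit(*np.array(mid).T,1);th=np.arctan(k1);a=np.array([a[0]*np.cos(th)-a[1]*np.sin(th),a[0]*np.sin(th)+a[1]*np.cos(th)])
          ~~~~~~~~~~^^^^^^^^^^^^^^^^^^^^
TypeError: polyfit() missing 2 required positional arguments: 'y' and 'deg'
```

View pics/c3.png

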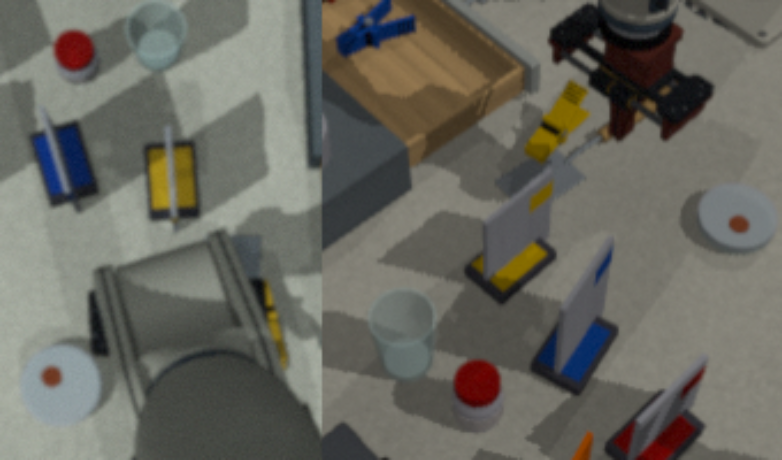

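The grip slackened in transit. The crop shows the yellow clip dropped beside the spatula, around scene (475,210). I'll clear the arm and look again.

```bash
python3 -m creep '{"delta_pos":[[0,0,-0.03],[0,0,-0.035],[0,0,-0.035],[0,0,-0.03],[-0.003,-0.035,0],[-0.003,-0.035,0],[-0.003,-0.035,0],[-0.003,-0.035,0],[-0.003,-0.035,0],[-0.003,-0.035,0],[0,0,0]],"twist":[[0,0,0],[0,0,0],[0,0,0],[0,0,0],[0,0,0],[0,0,0],[0,0,0],[0,0,0],[0,0,0],[0,0,0],[0,0,0]]}' 1; python3 - <<'E'
from h import *
snap('top','top4');snap('scene','scene4')
a=cv2.imread('pics/top4.png')[210:350,290:410];b=cv2.imread('pics/scene4.png')[160:300,300:440]
cv2.imwrite('pics/c4.png',cv2.resize(np.hstack([a,b]),None,fx=3,fy=3))
P=cloud('top',np.load('pics/top4.npy'))
p=cv2.imread('pics/top4.png');h,S,V=cv2.split(cv2.cvtColor(p,cv2.COLOR_BGR2HSV));m=(h>23)&(h<35)&(S>130)&(V>40)
k,l,s,c=cv2.connectedComponentsWithStats(m.astype(np.uint8))
for i in range(1,k):
  if s[i,4]>15: Q=P[l==i];print(s[i],np.nanmin(Q,0).round(),np.nanmax(Q,0).round(),cv2.minAreaRect(Q[:,:2].astype(np.float32)),np.percentile(Q[:,2],[10,50,90]).round())
E
```

```text
t: 11.9
ee_pos: [384.9, 343.7, 222.4]
orientation: [-3.137, -0.073, -0.005]
ft_force: [0.1, -0.0, -0.1]
width: 70.1
grasp_force: 0.0
[316 223   9  27 168] [553. 109.  12.] [625. 130.  26.] ((589.06494140625, 120.1572494506836), (71.02457427978516, 20.600282669067383), 2.261547088623047) [15. 19. 23.]
[304 225   9  26 158] [551. 142.  11.] [620. 162.  31.] ((585.689697265625, 151.57562255859375), (68.46937561035156, 19.575153350830078), 2.3409945964813232) [15. 19. 23.]
[347 282  17  40 356] [361.  13.  -1.] [463.  53.  64.] ((412.46612548828125, 32.53520965576172), (102.86686706542969, 28.760379791259766), 8.578343391418457) [16. 36. 54.]
```

View pics/c4.png

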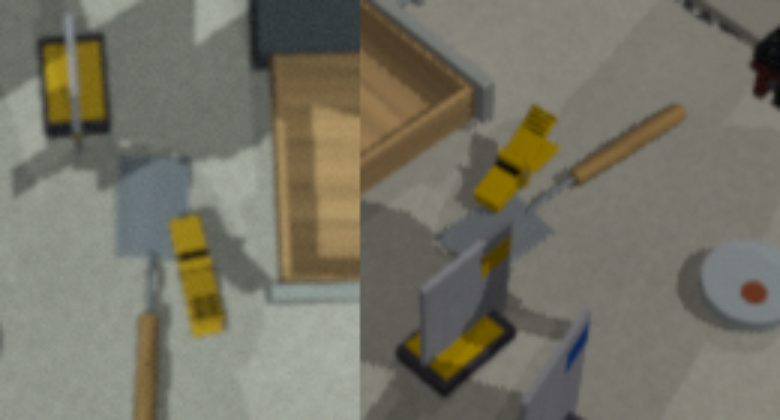

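Crop: the yellow clip is standing on its side right of the spatula, with its jaws at about top px (353,285), tails at (358,320) and yaw ≈8.6°. I'll grip it across its 28 mm thickness, carry it to clear table and topple it flat.

```bash
python3 -m creep '{"delta_pos":[[-0.0007,0.0312,0],[-0.0007,0.0312,0],[-0.0007,0.0312,0],[-0.0007,0.0312,0],[-0.0007,0.0312,0],[-0.0007,0.0312,0],[-0.0007,0.0312,0],[-0.0007,0.0312,0],[-0.0007,0.0312,0],[-0.0007,0.0312,0],[0,0,0.03],[0,0,0.035],[0,0,0.035],[0,0,0.02],[0,0,0],[0,0,0],[0,0,0]],"twist":[[0,0,-5.9],[0,0,0],[0,0,0],[0,0,0],[0,0,0],[0,0,0],[0,0,0],[0,0,0],[0,0,0],[0,0,0],[0,0,0],[0,0,0],[0,0,0],[0,0,0],[0,0,0],[0,0,0],[0,0,0]]}' 0.455
```

```text
t: 13.42
ee_pos: [420.7, 28.1, 102.0]
orientation: [3.133, 0.229, 0.003]
ft_force: [-0.2, 0.6, -0.3]
width: 39.9
grasp_force: 0.0
```

```bash
python3 -m creep '{"delta_pos":[[0.0046,-0.0056,0],[0,0,0.02],[0,0,0.02],[0,0,0.018],[0,0,0.015],[0,0,0.01],[0,0,0.005],[0,0,0],[0,0,0]],"twist":[[0,0,0],[0,0,0],[0,0,0],[0,0,0],[0,0,0],[0,0,0],[0,0,0],[0,0,0],[0,0,0]]}' 0.455; python3 -m creep '{"delta_pos":[[0,0,0],[0,0,0],[0,0,0],[0,0,0],[0,0,0],[0,0,0],[0,0,0],[0,0,0]],"twist":[[0,0,0],[0,0,0],[0,0,0],[0,0,0],[0,0,0],[0,0,0],[0,0,0],[0,0,0]]}' 0
```

```text
t: 14.17
ee_pos: [424.5, 35.0, 13.3]
orientation: [-3.133, -0.23, -0.001]
ft_force: [0.3, -0.2, 0.3]
width: 40.3
grasp_force: 0.0
t: 14.83
ee_pos: [424.5, 34.8, 13.3]
orientation: [-3.133, -0.23, -0.002]
ft_force: [-0.7, 0.8, 7.9]
width: 28.0
grasp_force: 30.0
```

```bash
python3 -m creep '{"delta_pos":[[0,0,-0.01],[0,0,-0.025],[0,0,-0.025],[0,0,0],[0.008,-0.0214,0],[0.008,-0.0214,0],[0.008,-0.0214,0],[0.008,-0.0214,0],[0,0,0],[0,0,0.02],[0,0,0.02],[0,0,0.014],[0,0,0.006],[0,0,0],[0,0,0]],"twist":[[0,0,0],[0,0,0],[0,0,0],[0,0,5.9],[0,0,0],[0,0,0],[0,0,0],[0,0,0],[0,0,0],[0,0,0],[0,0,0],[0,0,0],[0,0,0],[0,0,0],[0,0,0]]}' 0;  python3 -m creep '{"delta_pos":[[0,0,0],[0,0,0],[0,0,0],[0,0,0],[0,0,-0.02],[0,0,-0.03],[0,0,-0.03],[0,0.03,-0.02],[0,0.03,0],[0,0,0],[0,0,0],[0,0,0]],"twist":[[0,0,0],[0,0,0],[0,0,0],[0,0,0],[0,0,0],[0,0,0],[0,0,0],[0,0,0],[0,0,0],[0,0,0],[0,0,0],[0,0,0]]}' 0.455; python3 -c "
from h import *
snap('scene','scene5')"
```

```text
t: 16.08
ee_pos: [451.9, 121.4, 13.0]
orientation: [3.141, 0.068, -0.001]
ft_force: [-0.3, -0.0, -1.2]
width: 27.6
grasp_force: 30.0
t: 17.08
ee_pos: [454.6, 61.9, 112.7]
orientation: [-3.141, -0.067, 0.0]
ft_force: [0.1, 0.4, -1.5]
width: 39.8
grasp_force: 0.0
```

```bash
python3 -m creep '{"delta_pos":[[-0.02,0,0],[0,0,0.025],[0,0,0.03],[0,0,0.022],[0,0,0],[0,-0.012,0],[0,-0.012,0],[0,-0.008,0],[0,-0.006,0],[0,-0.006,0],[0,-0.006,0],[0,-0.006,0],[0,-0.004,0],[0,-0.004,0],[0,-0.003,0],[0,0,0],[0,0,0]],"twist":[[0,0,0],[0,0,0],[0,0,0],[0,0,0],[0,0,0],[0,0,0],[0,0,0],[0,0,0],[0,0,0],[0,0,0],[0,0,0],[0,0,0],[0,0,0],[0,0,0],[0,0,0],[0,0,0],[0,0,0]]}' 0;  python3 -m creep '{"delta_pos":[[0,0.02,0],[0,0,-0.03],[0,0,-0.035],[0,0,-0.035],[0,0,-0.03],[-0.01,-0.04,0],[-0.01,-0.04,0],[-0.01,-0.04,0],[0,-0.04,0],[0,-0.04,0],[0,-0.04,0],[0,0,0]],"twist":[[0,0,0],[0,0,0],[0,0,0],[0,0,0],[0,0,0],[0,0,0],[0,0,0],[0,0,0],[0,0,0],[0,0,0],[0,0,0],[0,0,0]]}' 1; python3 - <<'E'
from h import *
snap('top','top6');snap('scene','scene6')
import clips
a=cv2.imread('pics/top6.png')[210:350,240:410];b=cv2.imread('pics/scene6.png')[160:300,300:440]
cv2.imwrite('pics/c6.png',cv2.resize(np.hstack([a,b]),None,fx=2.4,fy=2.4))
try: clips.clips(6,zlo=20,zhi=70,box=(330,510,40,260))
except Exception as e: print(e)
clips.clips(6)
E
```

```text
t: 18.55
ee_pos: [431.8, 127.9, 35.7]
orientation: [3.141, 0.069, -0.0]
ft_force: [-0.5, 0.1, -0.3]
width: 1.0
grasp_force: 0.0
t: 19.55
ee_pos: [392.8, 352.3, 166.2]
orientation: [-3.137, -0.074, -0.004]
ft_force: [0.8, -0.6, -0.4]
width: 77.2
grasp_force: 0.0
top red none
top blue none
top yellow 177 yaw-9.5 L94 tailW53 tailend [394. 164.] tip [487.1 148.5] grasp [404.1 162.4] z28
scene red none
scene blue none
scene yellow 200 yaw-9.1 L99 tailW56 tailend [394.8 166.8] tip [492.7 151.1] grasp [407.2 164.8] z25
top red 225 yaw0.9 L94 tailW56 tailend [ 431.3 -340.8] tip [ 525.6 -339.2] grasp [ 441.5 -340.6] z49
top blue 230 yaw-2.0 L95 tailW55 tailend [ 438.3 -232.1] tip [ 532.8 -235.5] grasp [ 448.6 -232.5] z49
top yellow none
scene red 121 yaw-17.5 L101 tailW11 tailend [ 432.  -312.9] tip [ 528.4 -343.4] grasp [ 444.9 -317. ] z46
scene blue 138 yaw-22.1 L101 tailW12 tailend [ 440.7 -202.6] tip [ 534.5 -240.7] grasp [ 453.3 -207.7] z47
scene yellow none
```

View pics/c6.png

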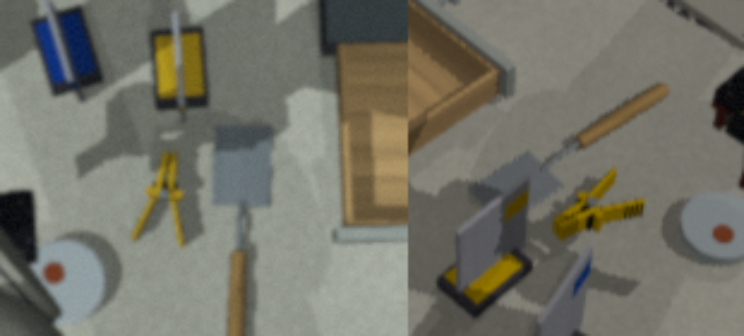

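The yellow clip is now flat with yaw −9.3°, grasp point (405.5, 163.5), and nothing else was disturbed. Regrasping it.

```bash
python3 -m creep '{"delta_pos":[[0,0,0],[0,0,0],[0.0054,0.023,0],[0.0054,0.023,0],[0.0054,0.023,0],[0.0054,0.023,0],[0.0054,0.023,0],[0.0054,0.023,0],[0.0054,0.023,0],[0.0054,0.023,0],[0,0,0.03],[0,0,0.035],[0,0,0.03],[0,0,0.016],[0,0,0],[0,0,0]],"twist":[[0,0,6],[0,0,6],[0,0,0],[0,0,0],[0,0,0],[0,0,0],[0,0,0],[0,0,0],[0,0,0],[0,0,0],[0,0,0],[0,0,0],[0,0,0],[0,0,0],[0,0,0],[0,0,0]]}' 1
```

```text
t: 20.98
ee_pos: [403.4, 156.3, 54.3]
orientation: [3.129, -0.263, -0.004]
ft_force: [0.3, 0.5, 0.6]
width: 87.7
grasp_force: 0.0
```

```bash
python3 -m creep '{"delta_pos":[[0.001,-0.0074,0],[0,0,0.015],[0,0,0.015],[0,0,0.01],[0,0,0.007],[0,0,0.004],[0,0,0],[0,0,0]],"twist":[[0,0,0],[0,0,0],[0,0,0],[0,0,0],[0,0,0],[0,0,0],[0,0,0],[0,0,0]]}' 1; python3 -m creep '{"delta_pos":[[0,0,0],[0,0,0],[0,0,0],[0,0,0],[0,0,0],[0,0,0],[0,0,0],[0,0,0],[0,0,0],[0,0,0],[0,0,0],[0,0,0]],"twist":[[0,0,0],[0,0,0],[0,0,0],[0,0,0],[0,0,0],[0,0,0],[0,0,0],[0,0,0],[0,0,0],[0,0,0],[0,0,0],[0,0,0]]}' 0
```

```text
t: 21.65
ee_pos: [406.9, 165.0, 4.0]
orientation: [-3.131, 0.26, -0.0]
ft_force: [0.2, -0.3, 0.3]
width: 87.9
grasp_force: 0.0
t: 22.65
ee_pos: [406.8, 164.9, 3.8]
orientation: [-3.131, 0.26, -0.0]
ft_force: [-1.2, -0.6, 5.8]
width: 24.4
grasp_force: 28.7
```

```bash
python3 -m creep '{"delta_pos":[[0,0,-0.006],[0,0,-0.015],[0,0,-0.02],[0,0,-0.02],[0,0,-0.014],[0,0,-0.006],[0,0,0],[0,0,0],[0.001,0.009,0],[0.001,0.009,0],[0.001,0.009,0],[0.0005,0.009,0],[0,0,0],[0,0,0],[0,0,0]],"twist":[[0,0,0],[0,0,0],[0,0,0],[0,0,0],[0,0,0],[0,0,0],[0,0,-6],[0,0,-6],[0,0,0],[0,0,0],[0,0,0],[0,0,0],[0,0,0],[0,0,0],[0,0,0]]}' 0; python3 - <<'E'
from h import *
snap('top','top7');snap('scene','scene7')
b=cv2.imread('pics/scene7.png')[170:310,300:440]
a=cv2.imread('pics/top7.png')[200:340,260:400]
cv2.imwrite('pics/c7.png',cv2.resize(np.hstack([a,b]),None,fx=2.8,fy=2.8))
P=cloud('scene',np.load('pics/scene7.npy'));h,S,V=cv2.split(cv2.cvtColor(cv2.imread('pics/scene7.png'),cv2.COLOR_BGR2HSV))
m=(h>23)&(h<35)&(S>130)&(V>40)&(P[...,2]>60)&(P[...,0]<515);Q=P[m];print(len(Q),Q.min(0),Q.max(0))
for x in range(420,510,10):
    q=Q[abs(Q[:,0]-x)<5]
    if len(q): print(x,len(q),np.percentile(q[:,1],[2,98]).round(1),np.percentile(q[:,2],[2,98]).round(1))
E
```

```text
t: 23.9
ee_pos: [411.8, 128.8, 84.6]
orientation: [-3.141, -0.066, 0.0]
ft_force: [0.4, 0.4, -0.6]
width: 24.3
grasp_force: 28.7
1562 [  50.5568648  -971.71346729   60.02210381] [501.45218182 159.27634753 186.55923234]
420 16 [121.8 141.2] [ 86.8 109. ]
430 32 [122.9 145.1] [ 82.5 109.5]
440 17 [122.5 153.3] [ 88.9 147.4]
450 21 [116.5 158. ] [ 96.9 172.6]
460 46 [118.5 152.5] [ 86.  110.3]
470 40 [119.1 147.2] [ 88.4 109.7]
480 27 [116.3 149.5] [ 89.3 108.6]
490 23 [112.  150.8] [ 90.1 109.3]
500 25 [110.8 153.2] [ 88.2 109.3]
```

View pics/c7.png

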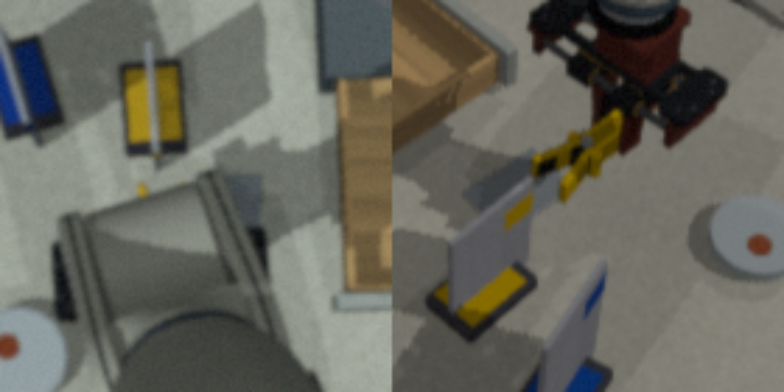

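Crop: the clip is held level with its mouth open. The tips are at x≈502 and the mouth centre at y≈132, against the plate axis at 133, with z centred at 95.5. Advancing.

```bash
python3 -m creep '{"delta_pos":[[0.005,0,0],[0.01,0,0],[0.01,0,0],[0.01,0,0],[0.01,0,0],[0.006,0,0],[0.003,0,0],[0.002,0,0],[0,0,0],[0,0,0]],"twist":[[0,0,0],[0,0,0],[0,0,0],[0,0,0],[0,0,0],[0,0,0],[0,0,0],[0,0,0],[0,0,0],[0,0,0]]}' 0; python3 -m creep '{"delta_pos":[[0.001,0,0],[0.001,0,0],[0.001,0,0],[0,0,0]],"twist":[[0,0,0],[0,0,0],[0,0,0],[0,0,0]]}' 0
```

```text
t: 24.83
ee_pos: [467.2, 131.4, 84.5]
orientation: [3.141, 0.068, -0.001]
ft_force: [-0.2, -0.4, -0.3]
width: 24.4
grasp_force: 28.7
t: 25.17
ee_pos: [470.9, 131.7, 84.8]
orientation: [-3.141, -0.068, -0.0]
ft_force: [-0.2, 0.3, -1.1]
width: 24.0
grasp_force: 28.7
```

```bash
python3 -m creep '{"delta_pos":[[0.001,0,0],[0.001,0,0],[0,0,0]],"twist":[[0,0,0],[0,0,0],[0,0,0]]}' 0; python3 -m creep '{"delta_pos":[[0.001,0,0],[0.001,0,0],[0,0,0]],"twist":[[0,0,0],[0,0,0],[0,0,0]]}' 0
```

```text
t: 25.42
ee_pos: [472.0, 131.6, 84.5]
orientation: [3.141, 0.068, -0.003]
ft_force: [-2.6, -0.7, -0.4]
width: 23.6
grasp_force: 29.1
t: 25.67
ee_pos: [472.6, 131.1, 84.1]
orientation: [3.14, 0.068, -0.007]
ft_force: [-7.1, -1.5, 2.0]
width: 23.5
grasp_force: 29.8
```

```bash
python3 -m creep '{"delta_pos":[[-0.001,0,0],[0,0,0],[0,0,0],[0,0,0],[0,0,0],[0,0,0],[0,0,0],[0,0,0],[0,0,-0.02],[0,0,-0.03],[0,0,-0.03],[0,0,-0.03],[0,0,-0.02],[-0.02,0.03,0],[-0.02,0.035,0],[-0.02,0.035,0],[0,0.035,0],[0,0.035,0],[0,0.035,0],[0,0,0]],"twist":[[0,0,0],[0,0,0],[0,0,0],[0,0,0],[0,0,0],[0,0,0],[0,0,0],[0,0,0],[0,0,0],[0,0,0],[0,0,0],[0,0,0],[0,0,0],[0,0,0],[0,0,0],[0,0,0],[0,0,0],[0,0,0],[0,0,0],[0,0,0]]}' 0.85; cat > chk.py <<'E'
from h import *
import sys
f=sys.argv[1];P0={'red':(562.7,388,75,2.1),'blue':(551.3,245.4,115,16),'yellow':(526,134.2,95,2.5)}
for n in('top','scene'):
    snap(n,n+f);P=cloud(n,np.load(f'pics/{n}{f}.npy'));h,S,V=cv2.split(cv2.cvtColor(cv2.imread(f'pics/{n}{f}.png'),cv2.COLOR_BGR2HSV))
    for c in sys.argv[2:]:
        b=np.array(P0[c]);mm={'red':(h<6)|(h>174),'blue':(h>105)&(h<130),'yellow':(h>23)&(h<35)}[c]
        L=P-b[:3];t=np.radians(b[3]);X=L[...,0]*np.cos(t)+L[...,1]*np.sin(t);Y=-L[...,0]*np.sin(t)+L[...,1]*np.cos(t)
        m=mm&(S>130)&(V>40)&(abs(L[...,2])<25)&(abs(X+17)<70)&(abs(Y)<50)
        Q=np.c_[X[m],Y[m],L[...,2][m]]
        if len(Q): print(n,c,len(Q),'local 2-98%',np.percentile(Q,[2,98],axis=0).round(1).tolist(),'(want x -68..34, top z 14)')
E
python3 chk.py 8 yellow; python3 clips.py 8|grep top
```

```text
t: 27.33
ee_pos: [423.7, -80.3, 215.5]
orientation: [3.139, 0.062, 0.004]
ft_force: [0.7, 1.0, 0.8]
width: 74.7
grasp_force: 0.0
top yellow 194 local 2-98% [[-64.6, -23.9, 6.0], [30.7, 20.6, 18.9]] (want x -68..34, top z 14)
scene yellow 281 local 2-98% [[-62.2, -20.9, -8.9], [33.6, 24.0, 14.0]] (want x -68..34, top z 14)
top red 227 yaw1.1 L94 tailW56 tailend [ 430.7 -341.5] tip [ 524.9 -339.7] grasp [ 440.8 -341.3] z49
top blue 16 yaw-89.3 L16 tailW6 tailend [ 529.9 -227.6] tip [ 530.1 -243.3] grasp [ 529.6 -198.5] z49
top yellow none
```

```bash
python3 clips.py 8|grep scene;  python3 -m creep '{"delta_pos":[[0.003,0.019,0],[0.003,0.019,0],[0.003,0.019,0],[0.003,0.019,0],[0.003,0.019,0],[0.003,0.019,0],[0.003,0.019,0],[0.003,0.019,0],[0,0,0.03],[0,0,0.035],[0,0,0.035],[0,0,0.03],[0,0,0.015],[0,0,0],[0,0,0]],"twist":[[0,0,4.4],[0,0,0],[0,0,0],[0,0,0],[0,0,0],[0,0,0],[0,0,0],[0,0,0],[0,0,0],[0,0,0],[0,0,0],[0,0,0],[0,0,0],[0,0,0],[0,0,0]]}' 1
```

```text
scene red 124 yaw-16.6 L103 tailW6 tailend [ 430.7 -313.4] tip [ 529.5 -342.8] grasp [ 444.6 -317.5] z47
scene blue 141 yaw-21.2 L101 tailW5 tailend [ 440.5 -204. ] tip [ 534.4 -240.3] grasp [ 452.9 -208.8] z46
scene yellow none
t: 28.68
ee_pos: [443.2, -226.8, 69.2]
orientation: [-3.14, 0.05, 0.002]
ft_force: [-0.3, -1.4, -0.8]
width: 87.9
grasp_force: 0.0
```

```bash
python3 -m creep '{"delta_pos":[[0.0057,0.0055,0],[0,0,0.015],[0,0,0.012],[0,0,0.009],[0,0,0.005],[0,0,0.003],[0,0,0],[0,0,0]],"twist":[[0,0,0],[0,0,0],[0,0,0],[0,0,0],[0,0,0],[0,0,0],[0,0,0],[0,0,0]]}' 1; python3 -m creep '{"delta_pos":[[0,0,0],[0,0,0],[0,0,0],[0,0,0],[0,0,0],[0,0,0],[0,0,0],[0,0,0],[0,0,0],[0,0,0],[0,0,0],[0,0,0]],"twist":[[0,0,0],[0,0,0],[0,0,0],[0,0,0],[0,0,0],[0,0,0],[0,0,0],[0,0,0],[0,0,0],[0,0,0],[0,0,0],[0,0,0]]}' 0
```

```text
t: 29.35
ee_pos: [448.9, -234.0, 26.1]
orientation: [3.141, -0.052, 0.001]
ft_force: [0.6, 0.8, 0.2]
width: 88.1
grasp_force: 0.0
t: 30.35
ee_pos: [448.8, -234.0, 25.8]
orientation: [3.141, -0.052, 0.001]
ft_force: [-0.1, -1.4, 3.3]
width: 23.5
grasp_force: 29.8
```

```bash
python3 -m creep '{"delta_pos":[[0,0,-0.006],[0,0,-0.018],[0,0,-0.03],[0,0,-0.035],[0,0,-0.026],[0,0,-0.015],[0,0,0],[0,0,0],[0,0,0],[0,0,0]],"twist":[[0,0,0],[0,0,0],[0,0,0],[0,0,0],[0,0,0],[0,0,0],[0,0,-6],[0,0,-6],[0,0,-6],[0,0,0]]}' 0;python3 -m creep '{"delta_pos":[[0.004,-0.0148,0],[0.00778,-0.02884,0],[0.00778,-0.02884,0],[0.00778,-0.02884,0],[0.00778,-0.02884,0],[0.00778,-0.02884,0],[0.00778,-0.02884,0],[0.00778,-0.02884,0],[0.00778,-0.02884,0],[0.00778,-0.02884,0],[0.00778,-0.02884,0],[0.00778,-0.02884,0],[0.00778,-0.02884,0],[0.00778,-0.02884,0],[0.00778,-0.02884,0],[0.004,-0.0142,0],[0,0,0],[0,0,0]],"twist":[[0,0,0],[0,0,0],[0,0,0],[0,0,0],[0,0,0],[0,0,0],[0,0,0],[0,0,0],[0,0,0],[0,0,0],[0,0,0],[0,0,0],[0,0,0],[0,0,0],[0,0,0],[0,0,0],[0,0,0],[0,0,0]]}' 0
```

```text
t: 31.18
ee_pos: [448.3, -233.6, 156.0]
orientation: [-3.11, -0.446, 0.0]
ft_force: [-0.7, -0.8, -1.5]
width: 23.5
grasp_force: 29.8
t: 32.68
ee_pos: [440.5, 214.7, 155.5]
orientation: [3.11, 0.439, -0.001]
ft_force: [-0.9, -0.2, -0.6]
width: 23.6
grasp_force: 29.8
```

```bash
python3 -m creep '{"delta_pos":[[0,0,0.015],[0,0,0.018],[0,0,0.012],[0,0,0.006],[0,0,0],[0,0,0]],"twist":[[0,0,0],[0,0,0],[0,0,0],[0,0,0],[0,0,0],[0,0,0]]}' 0; cat > pre.py <<'E'
from h import *
import sys
f,c=sys.argv[1:3];b={'red':(562.7,388,75,2.1),'blue':(551.3,245.4,115,16)}[c]
snap('scene','scene'+f);P=cloud('scene',np.load(f'pics/scene{f}.npy'));h,S,V=cv2.split(cv2.cvtColor(cv2.imread(f'pics/scene{f}.png'),cv2.COLOR_BGR2HSV))
L=P-b[:3];t=np.radians(b[3]);X=L[...,0]*np.cos(t)+L[...,1]*np.sin(t);Y=-L[...,0]*np.sin(t)+L[...,1]*np.cos(t);Z=L[...,2]
mm={'red':(h<6)|(h>174),'blue':(h>105)&(h<130)}[c]&(S>130)&(V>40)&(X<-8)&(X>-135)&(abs(Y)<40)&(abs(Z)<30)
print('held, plate frame: x max %.1f (expect -26)'%np.percentile(X[mm],98))
for x in range(-95,-15,10):
    q=mm&(abs(X-x)<5)
    if q.sum()>3: print(x,q.sum(),'y',np.percentile(Y[q],[2,98]).round(1),'z',np.percentile(Z[q],[2,98]).round(1))
E
python3 pre.py 9 blue
```

```text
t: 33.18
ee_pos: [440.9, 213.6, 104.7]
orientation: [3.111, 0.437, -0.001]
ft_force: [-0.4, 0.4, -1.5]
width: 23.3
grasp_force: 29.8
held, plate frame: x max -22.1 (expect -26)
-95 28 y [-8.5 14. ] z [-4.5 15.3]
-85 16 y [-7.6 14.1] z [-2.9 14.8]
-75 22 y [-15.4  20.1] z [ 5.7 14. ]
-65 60 y [-15.2  21. ] z [-10.5  14.5]
-55 29 y [-12.7  16.1] z [-2.6 13.9]
-45 33 y [-13.6  17.6] z [-3.8 16. ]
-35 26 y [-17.7  20.8] z [ 6.5 14.5]
-25 39 y [-18.3  22.5] z [-8.2 14.1]
```

```bash
python3 -m creep '{"delta_pos":[[0.005,0,0],[0.01,0,0],[0.01,0,0],[0.01,0,0],[0.01,0,0],[0.005,0,0],[0.003,0,0],[0.002,0,0],[0,0,0],[0,0,0]],"twist":[[0,0,0],[0,0,0],[0,0,0],[0,0,0],[0,0,0],[0,0,0],[0,0,0],[0,0,0],[0,0,0],[0,0,0]]}' 0; python3 -m creep '{"delta_pos":[[0.001,0,0],[0.001,0,0],[0,0,0]],"twist":[[0,0,0],[0,0,0],[0,0,0]]}' 0
```

```text
t: 34.07
ee_pos: [493.4, 229.5, 104.5]
orientation: [3.11, 0.44, -0.001]
ft_force: [-0.8, -0.6, 0.6]
width: 23.4
grasp_force: 29.8
t: 34.32
ee_pos: [495.8, 230.2, 104.8]
orientation: [-3.111, -0.44, -0.0]
ft_force: [0.0, 0.9, -1.0]
width: 23.0
grasp_force: 29.8
```

```bash
python3 -m creep '{"delta_pos":[[0.001,0,0],[0.001,0,0],[0,0,0]],"twist":[[0,0,0],[0,0,0],[0,0,0]]}' 0
```

```text
t: 34.57
ee_pos: [496.9, 230.5, 104.6]
orientation: [3.11, 0.44, -0.003]
ft_force: [-3.5, -0.5, 0.8]
width: 22.9
grasp_force: 29.8
```

```bash
python3 -m creep '{"delta_pos":[[0.001,0,0],[0.001,0,0],[0,0,0]],"twist":[[0,0,0],[0,0,0],[0,0,0]]}' 0;  python3 -m creep '{"delta_pos":[[-0.001,0,0],[0,0,0],[0,0,0],[0,0,0],[0,0,0],[0,0,0],[0,0,0],[0,0,0],[0,0,-0.02],[0,0,-0.03],[0,0,-0.03],[0,0,-0.03],[-0.035,0.02,0],[-0.035,0.02,0],[-0.01,0.04,0],[0.01,0.04,0],[0.01,0.04,0],[0.01,0.04,0],[0.01,0.04,0],[0,0,0]],"twist":[[0,0,0],[0,0,0],[0,0,0],[0,0,0],[0,0,0],[0,0,0],[0,0,0],[0,0,0],[0,0,0],[0,0,0],[0,0,0],[0,0,0],[0,0,0],[0,0,0],[0,0,0],[0,0,0],[0,0,0],[0,0,0],[0,0,0],[0,0,0]]}' 0.8
```

```text
t: 34.82
ee_pos: [497.3, 230.3, 104.2]
orientation: [3.109, 0.439, -0.008]
ft_force: [-8.1, -3.2, 5.6]
width: 23.1
grasp_force: 30.0
t: 36.48
ee_pos: [530.8, -15.9, 215.6]
orientation: [3.109, 0.433, 0.007]
ft_force: [0.2, -0.3, 0.2]
width: 70.5
grasp_force: 0.0
```

```bash
python3 chk.py 10 yellow blue; python3 clips.py 10
```

```text
top yellow 200 local 2-98% [[-64.8, -23.8, 6.3], [30.0, 20.6, 18.7]] (want x -68..34, top z 14)
top blue 211 local 2-98% [[-62.5, -22.1, 4.0], [31.3, 20.1, 20.5]] (want x -68..34, top z 14)
scene yellow 287 local 2-98% [[-62.6, -20.0, -9.0], [34.2, 24.2, 14.0]] (want x -68..34, top z 14)
scene blue 282 local 2-98% [[-61.3, -19.8, -11.1], [33.5, 23.8, 15.8]] (want x -68..34, top z 14)
top red 221 yaw0.9 L96 tailW53 tailend [ 431.3 -340.7] tip [ 527.3 -339.2] grasp [ 442.3 -340.5] z49
top blue none
top yellow none
scene red 121 yaw-16.7 L99 tailW11 tailend [ 434.5 -314.2] tip [ 528.9 -342.6] grasp [ 446.3 -317.8] z47
scene blue none
scene yellow none
```

```bash
python3 -m creep '{"delta_pos":[[0,0,0],[0,0,0],[0,0,0],[-0.0079,0.027,0],[-0.0079,0.027,0],[-0.0079,0.027,0],[-0.0079,0.027,0],[-0.0079,0.027,0],[-0.0079,0.027,0],[-0.0079,0.027,0],[-0.0079,0.027,0],[-0.0079,0.027,0],[-0.0079,0.027,0],[-0.0079,0.027,0],[-0.0079,0.027,0],[0,0,0],[0,0,0]],"twist":[[0,0,4.9],[0,0,4.9],[0,0,5],[0,0,0],[0,0,0],[0,0,0],[0,0,0],[0,0,0],[0,0,0],[0,0,0],[0,0,0],[0,0,0],[0,0,0],[0,0,0],[0,0,0],[0,0,0],[0,0,0]]}' 1;python3 -m creep '{"delta_pos":[[0,0,0.03],[0,0,0.035],[0,0,0.035],[0,0,0.03],[0,0,0.015],[0,0,0],[0,0,0]],"twist":[[0,0,0],[0,0,0],[0,0,0],[0,0,0],[0,0,0],[0,0,0],[0,0,0]]}' 1
```

```text
t: 38.0
ee_pos: [439.2, -336.3, 214.6]
orientation: [-3.141, -0.034, -0.0]
ft_force: [-0.9, -0.1, -1.4]
width: 87.5
grasp_force: 0.0
t: 38.58
ee_pos: [439.4, -334.8, 69.3]
orientation: [-3.14, -0.038, 0.002]
ft_force: [0.2, -0.4, -0.1]
width: 87.8
grasp_force: 0.0
```

```bash
python3 -m creep '{"delta_pos":[[0.0025,0.006,0],[0,0,0.015],[0,0,0.012],[0,0,0.009],[0,0,0.005],[0,0,0.003],[0,0,0],[0,0,0]],"twist":[[0,0,0],[0,0,0],[0,0,0],[0,0,0],[0,0,0],[0,0,0],[0,0,0],[0,0,0]]}' 1; python3 -m creep '{"delta_pos":[[0,0,0],[0,0,0],[0,0,0],[0,0,0],[0,0,0],[0,0,0],[0,0,0],[0,0,0],[0,0,0],[0,0,0],[0,0,0],[0,0,0]],"twist":[[0,0,0],[0,0,0],[0,0,0],[0,0,0],[0,0,0],[0,0,0],[0,0,0],[0,0,0],[0,0,0],[0,0,0],[0,0,0],[0,0,0]]}' 0
```

```text
t: 39.25
ee_pos: [441.9, -342.8, 25.8]
orientation: [-3.141, -0.035, -0.0]
ft_force: [1.3, 0.3, -0.1]
width: 87.9
grasp_force: 0.0
t: 40.25
ee_pos: [442.1, -342.9, 25.8]
orientation: [3.141, 0.035, 0.001]
ft_force: [-0.4, 0.2, 3.2]
width: 23.2
grasp_force: 30.0
```

```bash
python3 -m creep '{"delta_pos":[[0,0,-0.006],[0,0,-0.018],[0,0,-0.03],[0,0,-0.035],[0,0,-0.035],[0,0,-0.02],[0,0,-0.006],[0.0007,-0.0145,0],[0.00133,-0.02904,0],[0.00133,-0.02904,0],[0.00133,-0.02904,0],[0.00133,-0.02904,0],[0.00133,-0.02904,0],[0.00133,-0.02904,0],[0.00133,-0.02904,0],[0.00133,-0.02904,0],[0.00133,-0.02904,0],[0.00133,-0.02904,0]],"twist":[[0,0,0],[0,0,0],[0,0,0],[0,0,0],[0,0,0],[0,0,0],[0,0,-0.8],[0,0,0],[0,0,0],[0,0,0],[0,0,0],[0,0,0],[0,0,0],[0,0,0],[0,0,0],[0,0,0],[0,0,0],[0,0,0]]}' 0;python3 -m creep '{"delta_pos":[[0.00133,-0.02904,0],[0.00133,-0.02904,0],[0.00133,-0.02904,0],[0.00133,-0.02904,0],[0.00133,-0.02904,0],[0.00133,-0.02904,0],[0.00133,-0.02904,0],[0.00133,-0.02904,0],[0.00133,-0.02904,0],[0.00133,-0.02904,0],[0.00133,-0.02904,0],[0.00133,-0.02904,0],[0.00133,-0.02904,0],[0.00133,-0.02904,0],[0.0007,-0.0145,0],[0,0,0],[0,0,0]],"twist":[[0,0,0],[0,0,0],[0,0,0],[0,0,0],[0,0,0],[0,0,0],[0,0,0],[0,0,0],[0,0,0],[0,0,0],[0,0,0],[0,0,0],[0,0,0],[0,0,0],[0,0,0],[0,0,0],[0,0,0]]}' 0
```

```text
t: 41.75
ee_pos: [442.3, -35.2, 173.6]
orientation: [-3.14, -0.058, 0.007]
ft_force: [-0.1, 0.6, -0.1]
width: 23.3
grasp_force: 30.0
t: 43.17
ee_pos: [447.0, 383.5, 173.9]
orientation: [3.139, 0.06, -0.004]
ft_force: [0.1, -0.4, -0.8]
width: 23.2
grasp_force: 30.0
```

```bash
python3 -m creep '{"delta_pos":[[0.001,0,0.015],[0,0,0.03],[0,0,0.03],[0,0,0.02],[0,0,0.01],[0,0,0.0045],[0,0,0],[0,0,0]],"twist":[[0,0,0],[0,0,0],[0,0,0],[0,0,0],[0,0,0],[0,0,0],[0,0,0],[0,0,0]]}' 0; python3 pre.py 11 red
```

```text
t: 43.83
ee_pos: [450.2, 383.9, 67.0]
orientation: [-3.141, -0.057, -0.001]
ft_force: [0.5, -0.0, -0.4]
width: 23.5
grasp_force: 30.0
held, plate frame: x max -23.0 (expect -26)
-95 30 y [-7.6 17.5] z [-7.9 23.8]
-85 19 y [-8.4 13.4] z [-0.1 18.5]
-75 23 y [-11.9  16.4] z [11.2 19.4]
-65 61 y [-15.3  21.3] z [-7.9 18.5]
-55 42 y [-10.2  17.1] z [-6.3 18.4]
-45 31 y [-13.1  19. ] z [ 0.3 17.7]
-35 24 y [-15.2  22.1] z [10.4 18.5]
-25 47 y [-19.3  24. ] z [-6.5 17. ]
```

```bash
python3 -m creep '{"delta_pos":[[0,0,0.0025],[0.005,0,0],[0.01,0,0],[0.01,0,0],[0.01,0,0],[0.01,0,0],[0.005,0,0],[0.003,0,0],[0.002,0,0],[0,0,0],[0,0,0]],"twist":[[0,0,0],[0,0,0],[0,0,0],[0,0,0],[0,0,0],[0,0,0],[0,0,0],[0,0,0],[0,0,0],[0,0,0],[0,0,0]]}' 0; python3 -m creep '{"delta_pos":[[0.001,0,0],[0.001,0,0],[0,0,0]],"twist":[[0,0,0],[0,0,0],[0,0,0]]}' 0
```

```text
t: 44.8
ee_pos: [504.3, 385.9, 63.5]
orientation: [3.141, 0.057, -0.001]
ft_force: [-0.4, -0.3, 0.2]
width: 23.2
grasp_force: 30.0
t: 45.05
ee_pos: [506.4, 386.2, 63.7]
orientation: [3.141, 0.058, -0.0]
ft_force: [0.2, 0.7, -0.0]
width: 23.4
grasp_force: 30.0
```

```bash
python3 -m creep '{"delta_pos":[[0.001,0,0],[0.001,0,0],[0,0,0]],"twist":[[0,0,0],[0,0,0],[0,0,0]]}' 0
```

```text
t: 45.3
ee_pos: [506.6, 386.1, 63.6]
orientation: [3.14, 0.057, -0.006]
ft_force: [-7.6, 1.0, 4.5]
width: 23.1
grasp_force: 30.0
```

```bash
python3 -m creep '{"delta_pos":[[-0.001,0,0],[0,0,0],[0,0,0],[0,0,0],[0,0,0],[0,0,0],[0,0,0],[0,0,0],[0,0,-0.02],[0,0,-0.03],[0,0,-0.035],[0,0,-0.03],[0,0,0],[0,0,0]],"twist":[[0,0,0],[0,0,0],[0,0,0],[0,0,0],[0,0,0],[0,0,0],[0,0,0],[0,0,0],[0,0,0],[0,0,0],[0,0,0],[0,0,0],[0,0,0],[0,0,0]]}' 0.8; python3 -m creep '{"delta_pos":[[-0.0104,0.0306,0],[-0.0104,0.0306,0],[-0.0104,0.0306,0],[-0.0104,0.0306,0],[-0.0104,0.0306,0],[-0.0104,0.0306,0],[-0.0104,0.0306,0],[-0.0104,0.0306,0],[-0.0104,0.0306,0],[-0.0104,0.0306,0],[-0.0104,0.0306,0],[-0.0104,0.0306,0],[-0.0104,0.0306,0],[-0.0104,0.0306,0],[-0.0104,0.0306,0],[-0.0104,0.0306,0],[-0.0104,0.0306,0],[-0.0104,0.0306,0],[-0.0104,0.0306,0],[-0.0104,0.0306,0]],"twist":[[0,0,0],[0,0,0],[0,0,0],[0,0,0],[0,0,0],[0,0,0],[0,0,0],[0,0,0],[0,0,0],[0,0,0],[0,0,0],[0,0,0],[0,0,0],[0,0,0],[0,0,0],[0,0,0],[0,0,0],[0,0,0],[0,0,0],[0,0,0]]}' 0; python3 chk.py 12 yellow blue red; python3 - <<'E'
from h import *
P=cloud('scene',np.load('pics/scene12.npy'));z=P[...,2]
for y in range(-300,-160,20):
    q=P[(abs(P[...,1]-y)<6)&(P[...,0]>320)&(P[...,0]<420)&(z>30)&(z<80)]
    if len(q): print(y,q[q[:,2]>60][:,0].round()[:0],len(q),'bar',np.percentile(q[(q[:,2]<52)&(q[:,0]<372)][:,0],[0,50,100]).round() if ((q[:,2]<52)&(q[:,0]<372)).any() else None)
print(get_obs()['ee_pos'],get_obs()['orientation'])
a=cv2.imread('pics/top12.png')[150:350,190:400];b=cv2.imread('pics/scene12.png')[230:400,300:440]
cv2.imwrite('pics/c12.png',np.hstack([cv2.resize(a,(400,380)),cv2.resize(b,(313,380))]))
E
```

```text
t: 46.47
ee_pos: [508.9, 387.1, 181.0]
orientation: [-3.138, -0.057, -0.006]
ft_force: [-0.2, -0.2, -1.1]
width: 70.3
grasp_force: 0.0
t: 48.13
ee_pos: [320.6, -233.9, 177.6]
orientation: [-3.14, -0.057, 0.003]
ft_force: [0.7, 0.7, 0.3]
width: 0.1
grasp_force: 0.0
top yellow 174 local 2-98% [[-64.0, -22.0, 3.5], [30.4, 19.6, 17.8]] (want x -68..34, top z 14)
top blue 214 local 2-98% [[-61.2, -22.0, 3.4], [30.8, 19.8, 19.4]] (want x -68..34, top z 14)
top red 205 local 2-98% [[-61.4, -24.3, -4.7], [30.7, 18.6, 18.6]] (want x -68..34, top z 14)
scene yellow 275 local 2-98% [[-61.8, -20.9, -10.0], [33.7, 24.7, 13.7]] (want x -68..34, top z 14)
scene blue 279 local 2-98% [[-60.3, -19.9, -10.7], [34.3, 24.0, 15.2]] (want x -68..34, top z 14)
scene red 298 local 2-98% [[-62.6, -20.1, -10.4], [33.0, 23.4, 14.5]] (want x -68..34, top z 14)
-300 [] 36 bar [350. 353. 355.]
-280 [] 57 bar [346. 358. 372.]
-260 [] 52 bar [347. 352. 356.]
-240 [] 54 bar [344. 354. 358.]
-220 [] 53 bar [347. 354. 357.]
-200 [] 54 bar [348. 354. 356.]
-180 [] 64 bar [344. 358. 371.]
[ 320.8403666  -235.98409742  177.78425607] [-3.14118534e+00 -5.00895066e-02  1.36309687e-03]
```

View pics/c12.png

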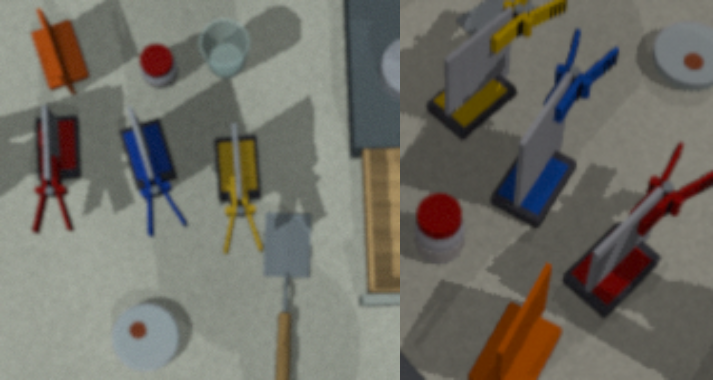

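The crop shows all three clips on their own plates. Next I lower in front of the bar and push the drawer shut.

```bash
python3 -m creep '{"delta_pos":[[0,0,0.03],[0,0,0.035],[0,0,0.035],[0,0,0.025],[0,0,0.015],[0,0,0],[0,0,0]],"twist":[[0,0,1.9],[0,0,0],[0,0,0],[0,0,0],[0,0,0],[0,0,0],[0,0,0]]}' 0; python3 -m creep '{"delta_pos":[[0.006,0,0],[0.01,0,0],[0.011,0,0],[0.011,0,0],[0.011,0,0],[0.011,0,0],[0.011,0,0],[0.011,0,0],[0.011,0,0],[0.011,0,0],[0.011,0,0],[0.011,0,0],[0.011,0,0],[0.011,0,0],[0.011,0,0],[0.011,0,0],[0.011,0,0],[0.007,0,0],[0.004,0,0],[0,0,0]],"twist":[[0,0,0],[0,0,0],[0,0,0],[0,0,0],[0,0,0],[0,0,0],[0,0,0],[0,0,0],[0,0,0],[0,0,0],[0,0,0],[0,0,0],[0,0,0],[0,0,0],[0,0,0],[0,0,0],[0,0,0],[0,0,0],[0,0,0],[0,0,0]]}' 0
```

```text
t: 48.82
ee_pos: [321.1, -231.6, 37.7]
orientation: [-3.139, -0.006, 0.005]
ft_force: [-0.9, -0.3, 0.8]
width: 0.5
grasp_force: 0.0
t: 50.48
ee_pos: [515.2, -232.3, 38.7]
orientation: [3.141, 0.006, 0.001]
ft_force: [0.4, -0.2, 0.5]
width: 0.6
grasp_force: 0.0
```

```bash
python3 -m creep '{"delta_pos":[[0.003,0,0],[0.003,0,0],[0.002,0,0],[0,0,0]],"twist":[[0,0,0],[0,0,0],[0,0,0],[0,0,0]]}' 0;python3 -m creep '{"delta_pos":[[0.002,0,0],[0.001,0,0],[0,0,0]],"twist":[[0,0,0],[0,0,0],[0,0,0]]}' 0
```

```text
t: 50.82
ee_pos: [522.3, -232.3, 38.7]
orientation: [-3.142, -0.005, -0.0]
ft_force: [-1.1, 0.1, -0.4]
width: 0.6
grasp_force: 0.1
t: 51.07
ee_pos: [525.3, -232.4, 38.7]
orientation: [3.142, 0.005, 0.0]
ft_force: [-0.2, -0.4, -0.7]
width: 0.5
grasp_force: 0.1
```

```bash
python3 -m creep '{"delta_pos":[[0.001,0,0],[0.001,0,0],[0,0,0]],"twist":[[0,0,0],[0,0,0],[0,0,0]]}' 0;python3 -m creep '{"delta_pos":[[0.001,0,0],[0.001,0,0],[0,0,0]],"twist":[[0,0,0],[0,0,0],[0,0,0]]}' 0
```

```text
t: 51.32
ee_pos: [527.3, -232.4, 38.7]
orientation: [3.142, 0.005, 0.0]
ft_force: [-0.2, 1.0, -0.7]
width: 0.9
grasp_force: 0.2
t: 51.57
ee_pos: [529.2, -232.3, 38.7]
orientation: [3.142, 0.005, -0.0]
ft_force: [-1.7, -0.2, 0.6]
width: 0.5
grasp_force: 0.5
```

```bash
python3 -m creep '{"delta_pos":[[0.001,0,0],[0.001,0,0],[0,0,0]],"twist":[[0,0,0],[0,0,0],[0,0,0]]}' 0;python3 -m creep '{"delta_pos":[[0.001,0,0],[0.001,0,0],[0,0,0]],"twist":[[0,0,0],[0,0,0],[0,0,0]]}' 0
```

```text
t: 51.82
ee_pos: [529.3, -232.3, 38.6]
orientation: [-3.141, -0.006, 0.006]
ft_force: [-7.9, -2.6, 5.6]
width: 0.4
grasp_force: 3.9
t: 52.07
ee_pos: [529.5, -232.2, 38.6]
orientation: [-3.14, -0.006, 0.011]
ft_force: [-13.8, -4.3, 11.0]
width: 0.5
grasp_force: 7.2
```

Against the stop. Back off, raise, and check.

```bash
python3 -m creep '{"delta_pos":[[-0.004,0,0],[-0.015,0,0],[-0.03,0,0],[-0.03,0,-0.01],[0,0,-0.03],[0,0,-0.035],[0,0,-0.035],[0,0,-0.035],[-0.02,0.03,-0.02],[0,0.035,0],[0,0.035,0],[0,0.035,0],[0,0.035,0],[0,0,0],[0,0,0]],"twist":[[0,0,0],[0,0,0],[0,0,0],[0,0,0],[0,0,0],[0,0,0],[0,0,0],[0,0,0],[0,0,0],[0,0,0],[0,0,0],[0,0,0],[0,0,0],[0,0,0],[0,0,0]]}' 0; python3 chk.py 13 yellow blue red; python3 - <<'E'
from h import *
A={}
for f in('0','13'):
    P=cloud('scene',np.load(f'pics/scene{f}.npy'));z=P[...,2]
    print(f,[float(np.median(P[(abs(P[...,1]-y)<6)&(P[...,0]>500)&(P[...,0]<560)&(z>38)&(z<56)][:,0]).round(1)) for y in(-265,-245,-225,-205)])
a=cv2.imread('pics/top13.png');cv2.imwrite('pics/c13.png',a[60:420,130:600])
print(get_obs()['ee_pos'],get_obs()['ft_force'])
E
```

```text
t: 53.32
ee_pos: [434.7, -404.1, 203.6]
orientation: [3.141, 0.001, 0.001]
ft_force: [-0.2, -0.2, -1.5]
width: 0.0
grasp_force: 0.0
top yellow 163 local 2-98% [[-63.1, -22.2, 6.0], [31.1, 20.3, 19.0]] (want x -68..34, top z 14)
top blue 210 local 2-98% [[-62.7, -22.0, 3.2], [30.3, 20.2, 18.8]] (want x -68..34, top z 14)
top red 207 local 2-98% [[-63.3, -23.9, -3.0], [30.6, 18.9, 17.8]] (want x -68..34, top z 14)
scene yellow 272 local 2-98% [[-62.8, -19.3, -9.3], [33.4, 24.4, 14.1]] (want x -68..34, top z 14)
scene blue 282 local 2-98% [[-61.6, -19.8, -11.5], [33.7, 24.1, 16.0]] (want x -68..34, top z 14)
scene red 299 local 2-98% [[-62.0, -20.5, -9.8], [32.3, 23.7, 14.5]] (want x -68..34, top z 14)
0 [542.4, 543.6, 544.8, 544.2]
13 [549.7, 549.8, 550.3, 548.7]
[ 434.51452409 -401.80740757  203.33935802] [ 0.3339659   0.72298674 -0.06390868]
```

View pics/c13.png

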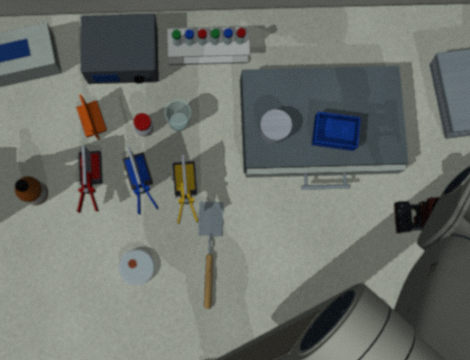

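The drawer is against its stop, slightly further in than at the start. All three clips sit on their bands and nothing else has moved. Handing in.

```bash
python3 -c "
from workcell import *
print(close_job())"
```

```text
the job is handed in; nothing more can be done
None
```

The red, yellow and blue clips are each home on the plate of their colour, the drawer is shut against its stop, and the job is handed in; the bystanders look untouched in the last picture, and no verdict came back.

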